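# Stamp a tea cup's foot and draw the stamper's reload rod

## Task

Take the plain straight tea cup (the one without a handle or lid) and, keeping hold of it, press it foot down onto the middle of the stamping machine's round sprung pad until the pad is fully down; then stand it upright in the free half of the tray and let go. Then reload the machine: by its upright tab, pull the sprung rod out until the tab's pointer lines up with the index fin, and finish while holding it there, because the spring pulls it back when released. Do not shift the index fin or disturb the other things.

Things in the scene. Friction and masses are not known exactly. Their poses are not given: they have to be found in the camera images.
- cup: Plain straight-sided white ceramic tea cup, no handle, open at the top: 60 mm across outside, 85 mm tall, wall 4 mm, about 0.14 to 0.28 kg. Origin: centre of its foot; z up through its mouth. It stands in the row of three vessels in front of the robot.
- stamper: The stamping machine, screwed to the table. A grey housing 110 (x) by 160 (y) by 50 mm high, its origin under the housing's centre. The round pad is on top; from the housing's -y face a 22 mm tube (25 mm long) and the rod stick out level along the machine's -y, over a flat steel bed 100 mm wide that runs to y = -308 mm, 8 mm high. Own axes: z up.
- stamp_pad: Round black rubber-topped sprung pad, 80 mm across, on top of the housing inside a flat steel bush ring. Origin: centre of its top face, 70 mm above the table when up; 12 mm of travel straight down (fully down: 58 mm, 2 mm above the bush ring, which it never goes below). The spring takes 4 N to start and 14 N when fully down, so a cup just standing on it does not press it.
- tray: Low dark wooden tray, fixed, 180 (x) by 270 (y) mm, rim 20 mm high, wall and floor 6 mm thick. Origin: underside centre. A bowl stands in its +y half (own axes); the -y half is free.
- draw_rod: The sprung rod: 12 mm steel rod, level, axis 30 mm above the table, with a black upright tab at its end. Origin: on the rod's axis at the tab's centre; axes as the stamper's. It pulls out along its -y (the stamper's -y), 135 mm to its stop; at rest, the tab's centre is 65 mm from the housing's face. The spring pulls back with about 4 N at rest and 70 N/m more on the way (about 9 to 12 N at the mark). It does not stay out by itself.
- tab_grip (a point): Good grip point on the tab, 68 mm above the table. The tab is 30 mm wide (x), 12 mm thick (y, along the rod) and its top is 83 mm above the table; the rod's upper side is at 36 mm. Gripped from above with the fingers in front of and behind it (closing along the rod), it pulls without slipping.
- pointer_tip (a point): End of the tab's pointer, a 4 mm thick bar that sticks out 13 mm from the tab in +x at the rod's height; it marks the tab's centre along y (28 mm in x from the rod's axis). Axes as the stamper's.
- index_mark (a point): The index fin's pointing edge: a 4 mm thick upright steel fin (top at 40 mm above the table) on a stiff clamp on the bed's rail at the machine's +x side of the rod. This point is 35 mm in x from the rod's axis, 30 mm above the table, at the middle of the fin's thickness; axes as the stamper's. The clamp is set anew each time, 60 to 105 mm of pull from the rod's rest. The rod is at its mark when pointer and fin have the same y in the stamper's axes.
- bowl: Bystander: bowl, 104 mm across, 50 mm tall, in the tray's +y half. Origin: foot.
- mug: Bystander: white mug with a handle, 74 mm across, 85 mm tall, in the row in front. Origin: foot.
- jar: Bystander: jar with a steel lid, 68 mm across, 90 mm tall, in the row in front. Origin: foot.
- masu: Bystander: square wooden cup, 85 mm, 55 mm tall, at the right. Origin: underside.
- tape: Bystander: clear ring-shaped roll, 100 mm across, 24 mm tall, lying beyond the stamper. Origin: underside.
- sake: Bystander: white bottle, 70 mm across, 150 mm tall, beyond the stamper at the left. Origin: foot.
- plate: Bystander: green plate, 150 mm across, 18 mm tall, at the far right. Origin: underside.

How it is judged:
By the outcome, as a careful person would: the job done as asked, in the order asked, and still so for the second after the job is handed in, while the arm keeps its last pose, push and grip.
It also fails if it takes over 58 s, if anything falls off the work surface, if the arm or the gripper's body presses on something with over 40 N, if the wrist force passes 120 N, or if a joint passes its speed limit or range.

## Robot

A 6-joint arm with a two-finger parallel gripper is mounted at the origin on the work surface. World frame = base frame: x ahead of the robot, y to its left, z up, the work surface at z = 0. Lengths are in m, angles in rad, forces in N, time in s.
With the tool pointing down it reaches from about 0.375 to 0.825 m from the base axis. Payload 5.5 kg.
Tool frame: the origin (TCP) lies midway between the tips of the shut fingers; the grasp point (between the pads) lies 19 mm behind it; z points along the fingers, y is the line along which they close (so a half turn about z gives the same grasp; the last joint's range is limited). The gripper opens to 85 mm and grips with 20 to 120 N. Pads are 22 mm wide; open, the fingers measure 114 mm over their backs; the gripper's body (76 mm by 85 mm) begins 54 mm behind the grasp point. The pads swing forward as they close: fully open they stand 13 mm farther back than shut.
Start: joints at [1.298, 0.314, -0.047, 1.21, 0, 1.571], TCP at [0.162, 0.578, 0.231] pointing down, gripper open.
Joint ranges: [-2.67, 2.67], [-0.69, 1.73], [-1.03, 1.25], [-2.08, 2.16], [-1.42, 1.45], [-3.14, 3.14]. Speed limits (rad/s): [2.39, 2.39, 3.01, 3.14, 3.14, 3.14].

## Interface

Orientations are given as a unit quaternion [w, x, y, z].
In Python, from plant import r, imaging, models gives the robot as it stands. The module is installed in compiled form; this text tells all that it offers.
- The arm moves only by the tool move_arm, never from a script. Its argument "commands" is a list of rows, each a list of 7 numbers: the shift along the tool's x, y, z in mm, then the turn, a rotation vector about the tool's x, y, z in degrees, then the gripper's target within -1 to 1 (shut at 1, half-way at 0, fully open at -1). In form: [[tx, ty, tz, wx, wy, wz, hand], ...]. A call has exactly 5 rows; each row is the pose to reach, as a shift and turn from the pose commanded when the call began, along the tool's axes at that moment; what a row does not reach only later rows make up. A row lasts 1/12 s, in which the tool goes at most 41.7 mm and 7.16 degrees, less where a joint would pass 70% of its speed; a pose out of reach is approached as far as the arm can. A call with a gripper value outside its range is refused whole. The fingers move at their own pace and stop on an object; the grip force is fixed at half the most. Time passes only in rows, so rows that repeat a pose let the fingers close, or fill a call up. It gives the time, the measured TCP pose, the force, the opening and the grip force at its end, in the units of the state.
- r.sense(): the state, without advancing time (a new reading comes with each control period).
- imaging.snapshot(name): name is "scene" or "side" or "wrist"; returns the picture (400x640x3 uint8, red, green, blue); there is no depth.
- imaging.camera_params(name): a dict with "mtx" (3x3 intrinsics, pixels), "R" (3x3) and "t" (3): a world point X has camera coordinates R X + t. Camera axes: x right, y down, z forward; pixel columns grow to the right and rows downward; lengths in m; the calibration is good to about 2 mm. A picture is of the moment at which its call begins: read the wrist's pose just before it. camera_params takes no time and is no camera call; for the wrist camera it gives the pose at the moment of the call.
- r.sign_off(): hands the job in; it is judged then, once.
Trained networks look in the newest picture that a camera, given by its name, has taken for a name from the list of things; names that differ only in an ending like _2 or _b are one class to them, and where a whole thing is asked for, a point or a joint stands for the part that bears it (a point fixed in the world has none). Each returns a list of dicts, best first, with "conf" (0 to 1); they miss things now and then, are a little off and sometimes report something else, mostly with a low value. They report only what shows in the picture. A call takes as long as a camera call.
- models.recognise(camera, target): "point" ([x, y, z] in m, in the coordinates of the camera as it stood for that picture, good to about 4 mm: the middle of the surface that is visible of it).
- models.masks_of(camera, target): "mask" (400x640 bool, what is visible of it).
The state is a dict: "time": time; "joint_positions": joint angles; "qvel": joint speeds; "joint_torque": joint torques, N m; "eef_pos": TCP position; "tool_rot": TCP orientation; "wrist_force": force on the tool from outside, world axes, zero at the start; "moment": the same for the moment, N m; "grip_width": opening from 0.0 (shut) to 1.0 (fully open); "grip_force": force on a finger pad.
Only numpy, scipy, OpenCV 4.12 (cv2) and the standard library are available. Lean on these libraries where they do the work, as an engineer would, in place of code of your own. Each camera call takes 0.05 s, during which the arm holds its last target. There are 200 camera calls.

## Working session

There is one attempt and no reset: what is moved stays moved. The work goes in short steps, Python scripts to look and compute and a tool call to move; the robot and the scene stay as the last step left them, time stands still between calls to the robot, and variables do not carry over. Pictures are saved under pics/ and viewed, at most 10 in all, crops included, and the job is handed in when it is done.

Besides the shell and the picture viewer there is one more tool, called after "Call:" in YAML: its name, and indented under it one key for each argument. move_arm: Moves the arm, as the interface text tells. Its arguments: {"type":"object","properties":{"commands":{"type":"array","items":{"type":"array","items":{"type":"number"}}}},"required":["commands"]}

```bash
mkdir -p pics; cat > h.py <<'E'
import numpy as np, cv2
from plant import r, imaging, models
from scipy.spatial.transform import Rotation as Rn
def snap(c,f=None):
    p=imaging.camera_params(c); im=imaging.snapshot(c)
    if f: cv2.imwrite('pics/'+f,im[:,:,::-1])
    return im,p
def rec(c,t,p,k=2):
    R,tt=np.array(p['R']),np.array(p['t'])
    return [(round(d['conf'],2),np.round(R.T@(np.array(d['point'])-tt),4)) for d in models.recognise(c,t)[:k]]
def ray(p,uv,z):
    M,R,t=[np.array(p[k]) for k in('mtx','R','t')]
    d=R.T@np.linalg.solve(M,[uv[0],uv[1],1]); o=-R.T@t
    return o+d*(z-o[2])/d[2]
def proj(p,X):
    M,R,t=[np.array(p[k]) for k in('mtx','R','t')]
    q=M@(R@np.array(X)+t); return q[:2]/q[2]
def rot():
    q=r.sense()['tool_rot']; return Rn.from_quat([q[1],q[2],q[3],q[0]])
E
python3 - <<'E'
from h import *
s=r.sense(); print(s['time'],s['eef_pos'],s['tool_rot']); print(rot().as_matrix().round(3))
for c in ('scene','side'):
    im,p=snap(c,c+'0.png'); print(c,'cam',(-np.array(p['R']).T@p['t']).round(3))
    for t in ['cup','stamp_pad','stamper','tray','draw_rod','tab_grip','pointer_tip','index_mark','bowl','mug','jar']: print(t,rec(c,t,p))
E
```

```text
0.0 [0.16148757 0.57725949 0.23041207] [-1.36506287e-04  1.35978179e-01  9.90711453e-01 -8.56290307e-04]
[[-0.963  0.269 -0.001]
 [ 0.269  0.963 -0.002]
 [ 0.    -0.002 -1.   ]]
scene cam [1.398 0.338 1.014]
cup [(0.93, array([ 0.4496, -0.1818,  0.0549])), (0.69, array([ 0.5638, -0.104 ,  0.0462]))]
stamp_pad [(0.6, array([0.5885, 0.0629, 0.0743])), (0.31, array([0.477 , 0.4216, 0.0335]))]
stamper [(0.85, array([ 0.5789, -0.0238,  0.0339]))]
tray [(0.61, array([ 0.4454, -0.0061,  0.0657])), (0.51, array([ 0.5875, -0.1892,  0.0174]))]
draw_rod [(0.67, array([ 0.5609, -0.1062,  0.0477]))]
tab_grip [(0.75, array([ 0.5629, -0.1059,  0.0501]))]
pointer_tip [(0.46, array([ 0.5618, -0.1044,  0.0479]))]
index_mark [(0.6, array([ 0.5874, -0.1913,  0.0202]))]
bowl [(0.56, array([0.4772, 0.4199, 0.0323]))]
mug [(0.86, array([0.4549, 0.1197, 0.0507]))]
jar [(0.77, array([ 0.4469, -0.0082,  0.0651]))]
side cam [0.557 0.741 0.753]
cup [(0.7, array([ 0.4287, -0.161 ,  0.0546])), (0.21, array([ 0.5515, -0.101 ,  0.0511]))]
stamp_pad [(0.83, array([0.5737, 0.0693, 0.0657])), (0.44, array([0.4722, 0.317 , 0.0007]))]
stamper [(0.66, array([0.5582, 0.023 , 0.049 ]))]
tray [(0.79, array([0.4742, 0.3182, 0.0006])), (0.4, array([ 0.4284, -0.1603,  0.0573]))]
draw_rod [(0.6, array([ 0.5504, -0.1033,  0.0578]))]
tab_grip [(0.52, array([ 0.5504, -0.0979,  0.0488]))]
pointer_tip [(0.65, array([ 0.5538, -0.104 ,  0.0518]))]
index_mark [(0.56, array([0.5734, 0.0688, 0.0684])), (0.23, array([0.427 , 0.005 , 0.0647]))]
bowl [(0.71, array([0.493 , 0.4078, 0.025 ]))]
mug [(0.65, array([0.4246, 0.1402, 0.0516]))]
jar [(0.74, array([0.4299, 0.0066, 0.0616]))]
```

View pics/scene0.png

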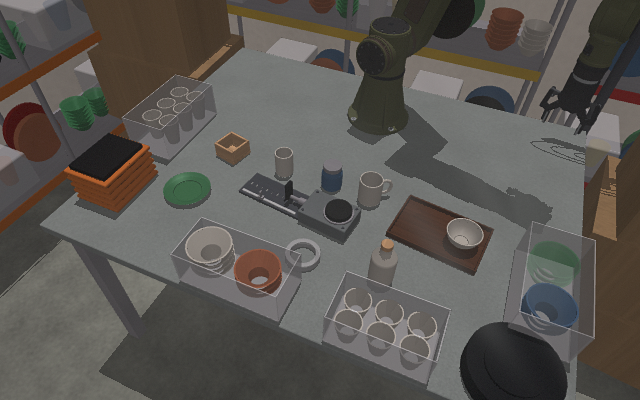

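View pics/side0.png

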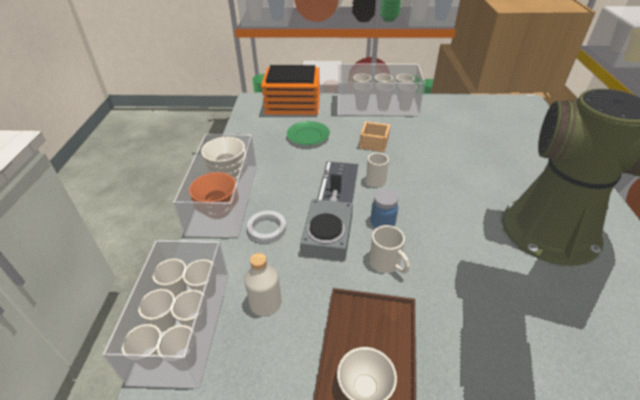

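The scene view shows the cup at about (284,162), the pad at (339,211), the tab at (289,190) and the tray at (440,232) with the bowl at its right. The side view shows the cup at (377,170), the pad at (326,227), and the tray's free half at (370,320). I'll now refine these with masks.

```bash
cat > m.py <<'E'
from h import *
from scipy.optimize import least_squares
P={};K={}
want={'cup':(.03,.085),'bowl':(.052,.05),'jar':(.034,.09)}
a=np.linspace(0,2*np.pi,60)
for c in('scene','side'):
    im,P[c]=snap(c)
    for t in ['cup','bowl','jar','stamp_pad','tray','stamper','draw_rod']:
        K[c,t]=[(d['conf'],d['mask']) for d in models.masks_of(c,t)[:2]]
def bb(uv): return np.r_[uv.min(0),uv.max(0)]
def mb(m):
    v,u=np.nonzero(m); return np.array([u.min(),v.min(),u.max()+1,v.max()+1])
for t,(rad,h) in want.items():
    cs=[c for c in P if K[c,t]]
    def f(x,cs=cs):
        o=[]
        for c in cs:
            pts=np.array([proj(P[c],[x[0]+rad*np.cos(b),x[1]+rad*np.sin(b),z]) for b in a for z in((0,h) if t!='bowl' else (h+.006,))])
            e=bb(pts)-mb(K[c,t][0][1])
            if t=='bowl': e[3]=0
            o+=list(e)
        return o
    x0=dict(cup=[.435,-.165],bowl=[.47,.41],jar=[.43,0])[t]
    s=least_squares(f,x0,loss='soft_l1'); print(t,s.x.round(4),np.round(s.fun,1),[K[c,t][0][0] for c in cs])
    for c in cs:
        s1=least_squares(lambda x:f(x,[c]),x0,loss='soft_l1'); print('  ',c,s1.x.round(4))
for c in P:
    for cf,m in K[c,'stamp_pad']:
        print('pad',c,round(cf,2),m.sum(),mb(m),ray(P[c],((mb(m)[0]+mb(m)[2])/2,(mb(m)[1]+mb(m)[3])/2),.07).round(4))
    for t,z in(('tray',.02),('stamper',.008),('draw_rod',.05)):
        for cf,m in K[c,t]:
            cn=max(cv2.findContours(m.astype(np.uint8),0,2)[0],key=cv2.contourArea)
            q=cv2.approxPolyDP(cv2.convexHull(cn),4,True)[:,0]
            print(t,c,round(cf,2),m.sum(),[(tuple(int(v) for v in k),ray(P[c],k,z)[:2].round(3).tolist()) for k in q])
# big crops
for c,(u,v,w,hh) in dict(scene=(235,165,130,80),side=(290,150,80,110)).items():
    im=imaging.snapshot(c)[v:v+hh,u:u+w]
    cv2.imwrite(f'pics/crop_{c}.png',cv2.resize(im,None,fx=5,fy=5,interpolation=cv2.INTER_CUBIC)[:,:,::-1])
E
python3 m.py
```

```text
cup [ 0.4312 -0.1829] [ 0.5 -1.6  0.5 -0.3 -0.7 -1.  -0.3  0.1] [0.89, 0.67]
   scene [ 0.4359 -0.1822]
   side [ 0.4299 -0.1812]
bowl [0.4915 0.422 ] [ 0.4 -1.2  0.7  0.  -0.7 -0.6  0.1  0. ] [0.85, 0.97]
   scene [0.497  0.4215]
   side [0.4911 0.4231]
jar [ 0.433 -0.017] [-0.7 -1.1  0.7  0.9] [0.72]
   scene [ 0.433 -0.017]
pad scene 0.58 491 [326 199 353 222] [0.5838 0.0704 0.07  ]
pad scene 0.38 164 [285 180 299 201] [ 0.5685 -0.0901  0.07  ]
tray scene 0.64 3661 [((410, 195), [0.385, 0.235]), ((492, 229), [0.419, 0.495]), ((473, 274), [0.604, 0.472]), ((386, 234), [0.569, 0.214])]
stamper scene 0.64 3665 [((239, 190), [0.584, -0.273]), ((257, 173), [0.49, -0.26]), ((343, 199), [0.48, 0.045]), ((359, 208), [0.495, 0.104]), ((360, 216), [0.525, 0.118]), ((341, 241), [0.639, 0.101])]
draw_rod scene 0.65 159 [((289, 181), [0.517, -0.126]), ((297, 200), [0.581, -0.068]), ((285, 198), [0.589, -0.104])]
pad side 0.97 747 [310 214 343 241] [0.5703 0.078  0.07  ]
pad side 0.47 835 [287 121 330 145] [ 0.6361 -0.3333  0.07  ]
tray side 0.6 7247 [((333, 289), [0.553, 0.217]), ((414, 299), [0.379, 0.237]), ((416, 399), [0.405, 0.445]), ((314, 399), [0.584, 0.451])]
stamper side 0.66 3965 [((329, 162), [0.57, -0.266]), ((357, 165), [0.484, -0.253]), ((343, 261), [0.53, 0.128]), ((304, 255), [0.624, 0.112]), ((301, 250), [0.632, 0.096]), ((305, 221), [0.629, -0.005])]
stamper side 0.52 7497 [((333, 288), [0.553, 0.205]), ((415, 299), [0.374, 0.229]), ((417, 399), [0.4, 0.44]), ((314, 399), [0.584, 0.446])]
draw_rod side 0.65 164 [((339, 176), [0.54, -0.144]), ((339, 191), [0.54, -0.079]), ((334, 194), [0.553, -0.066]), ((331, 178), [0.562, -0.134])]
```

View pics/crop_scene.png

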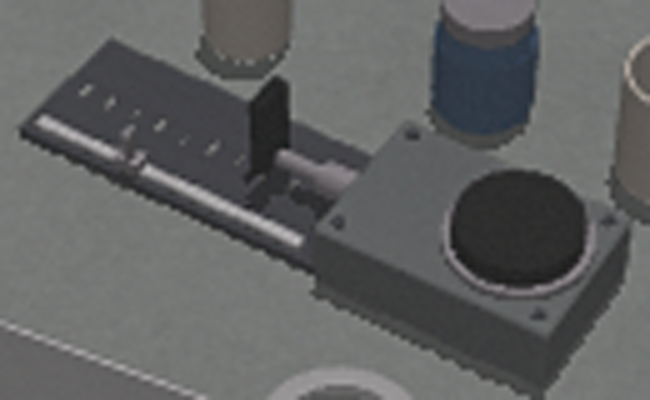

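View pics/crop_side.png

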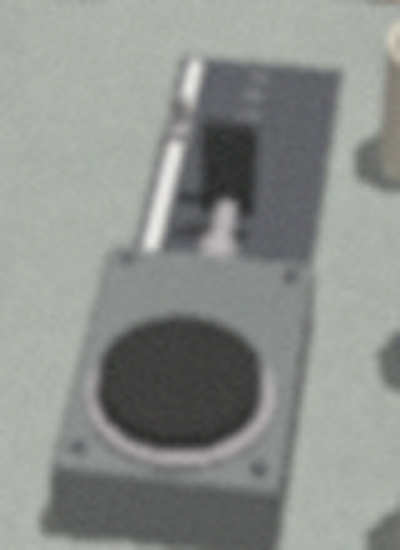

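The crops show the tab at scene (270,125)/5, the fin on the white rail at about (130,145)/5, and the bed's end corners. The machine's yaw is about -8°. Next I move over toward the cup.

Call:
move_arm:
  commands:
    - [-41, -7, 0, 0, 0, -4, -1]
    - [-82, -13, 0, 0, 0, -7.3, -1]
    - [-123, -20, 0, 0, 0, -7.3, -1]
    - [-164, -26, 0, 0, 0, -7.3, -1]
    - [-205, -33, 0, 0, 0, -7.3, -1]

```text
time: 2.52
eef_pos: [0.3517, 0.4899, 0.2314]
tool_rot: [0.0, 0.072, 0.997, 0.0]
wrist_force: [0.4, 0.3, -0.3]
grip_width: 1.001
grip_force: 0.0
```

Call:
move_arm:
  commands:
    - [-27, -30, 0, 0, 0, 0, -1]
    - [-53, -61, 0, 0, 0, 0, -1]
    - [-80, -91, 0, 0, 0, 0, -1]
    - [-107, -122, 0, 0, 0, 0, -1]
    - [-134, -152, 0, 0, 0, 0, -1]

```text
time: 2.93
eef_pos: [0.4615, 0.3191, 0.2314]
tool_rot: [0.0, 0.073, 0.997, 0.0]
wrist_force: [1.2, 0.9, 0.2]
grip_width: 1.004
grip_force: 0.0
```

```bash
cat >> h.py <<'E'
def go(x,y,z,az=None):
    s=r.sense(); M=rot().as_matrix(); d=M.T@(np.array([x,y,z])-s['eef_pos'])*1e3
    print('t',s['time'],'pos',np.round(s['eef_pos'],4),'az',np.degrees(np.arctan2(M[1,1],M[0,1])).round(2),'zt',M[:,2].round(3),'F',np.round(s['wrist_force'],1),'gw',round(s['grip_width'],3),'gf',round(s['grip_force'],1)); print('shift',d.round(1),'n',np.linalg.norm(d).round(0))
    if az is not None: print('rotvec',np.degrees((rot().inv()*Rn.from_matrix(np.array([[np.sin(a:=np.radians(az))*-1,np.cos(a),0],[np.cos(a),np.sin(a),0],[0,0,-1.]]).reshape(3,3))).as_rotvec()).round(2))
E
python3 - <<'E'
from h import *
go(.47,.115,.23,81.7); print(np.round(r.sense()['joint_positions'],3))
E
```

```text
t 2.9333 pos [0.4615 0.3191 0.2314] az 81.68 zt [ 0.  0. -1.] F [1.2 0.9 0.2] gw 1.004 gf 0.0
shift [ -37.9 -200.8    1.4] n 204.0
rotvec [ 0.01  0.01 -0.02]
[ 0.605  0.24  -0.144  1.186 -0.     0.75 ]
```

```bash
python3 - <<'E'
from h import *
im,p=snap('wrist','w1.png'); print('cam',(-np.array(p['R']).T@p['t']).round(3))
for d in models.masks_of('wrist','tray')[:1]:
    cn=max(cv2.findContours(d['mask'].astype(np.uint8),0,2)[0],key=cv2.contourArea)
    q=cv2.approxPolyDP(cv2.convexHull(cn),6,True)[:,0]
    print(d['conf'],[(k.tolist(),ray(p,k,.02)[:2].round(3).tolist()) for k in q])
E
```

```text
cam [0.385 0.33  0.375]
0.81 [([483, 95], [0.413, 0.499]), ([462, 254], [0.588, 0.476]), ([233, 256], [0.553, 0.212]), ([218, 99], [0.379, 0.234])]
```

Call:
move_arm:
  commands:
    - [-8, -40, 0, 0, 0, 0, -1]
    - [-15, -80, 0, 0, 0, 0, -1]
    - [-23, -120, 0, 0, 0, 0, -1]
    - [-30, -160, 0, 0, 0, 0, -1]
    - [-38, -200, 0, 0, 0, 0, -1]

```text
time: 3.45
eef_pos: [0.4689, 0.1167, 0.2314]
tool_rot: [0.0, 0.072, 0.997, 0.0]
wrist_force: [0.0, -0.6, -0.2]
grip_width: 1.0
grip_force: 0.0
```

```bash
python3 - <<'E'
from h import *
im,p=snap('wrist','w2.png'); print('cam',(-np.array(p['R']).T@p['t']).round(3))
for t,z in(('stamp_pad',.07),('stamper',.05)):
  for d in models.masks_of('wrist',t)[:2]:
    m=d['mask'].astype(np.uint8); cn=max(cv2.findContours(m,0,2)[0],key=cv2.contourArea)
    e=cv2.fitEllipse(cn); print(t,d['conf'],m.sum(),e,ray(p,e[0],z).round(4))
go(.435,-.182,.16,81.7)
E
```

```text
cam [0.392 0.128 0.375]
stamp_pad 0.64 4474 ((278.2507019042969, 280.057861328125), (72.34008026123047, 76.97901153564453), 91.07654571533203) [0.57   0.0664 0.07  ]
stamp_pad 0.35 1603 ((121.48705291748047, 277.6256103515625), (33.38950729370117, 75.04792022705078), 56.19230651855469) [ 0.5444 -0.0915  0.07  ]
stamper 0.96 26394 ((192.84530639648438, 261.0993957519531), (102.4111328125, 429.5556945800781), 91.77698516845703) [ 0.5459 -0.0241  0.05  ]
t 3.6 pos [0.4694 0.1159 0.2316] az 81.41 zt [ 0.  0. -1.] F [-0.5  1.1  0.3] gw 0.997 gf 0.0
shift [ -10.4 -299.7   71.5] n 308.0
rotvec [ 0.02  0.02 -0.29]
```

View pics/w2.png

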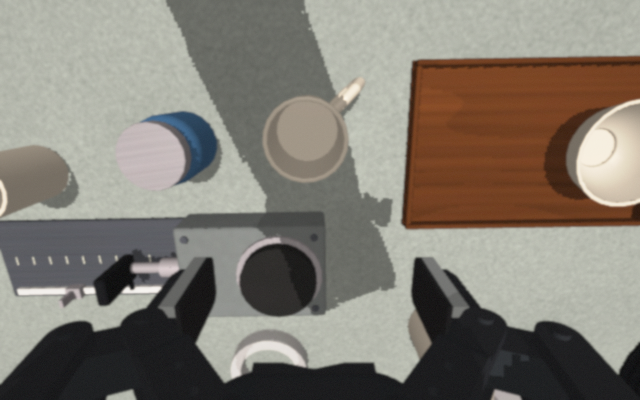

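The wrist view shows the pad at (278,279), the tab at (115,278), the fin near (72,296), the jar at (153,155), the mug at (305,138), and the tray's edge with its free half clear. Next I go over the cup.

Call:
move_arm:
  commands:
    - [-1, -40, 0, 0, 0, 0, -1]
    - [-3, -80, 0, 0, 0, 0, -1]
    - [-4, -120, 0, 0, 0, 0, -1]
    - [-5, -160, 0, 0, 0, 0, -1]
    - [-7, -200, 0, 0, 0, 0, -1]

```text
time: 4.02
eef_pos: [0.4475, -0.0811, 0.2315]
tool_rot: [0.0, 0.071, 0.997, 0.0]
wrist_force: [0.5, -0.3, 0.4]
grip_width: 1.003
grip_force: 0.0
```

```bash
python3 - <<'E'
from h import *
im,p=snap('wrist','w3.png'); 
v,u=0,0
for d in models.masks_of('wrist','cup')[:2]:
    m=d['mask'].astype(np.uint8); cn=max(cv2.findContours(m,0,2)[0],key=cv2.contourArea)
    print(d['conf'],m.sum(),cv2.boundingRect(cn))
a=np.linspace(0,6.28,60)
for X in((.431,-.183),(.436,-.182),(.435,-.175)):
    q=np.array([proj(p,[X[0]+.03*np.cos(b),X[1]+.03*np.sin(b),z]) for b in a for z in(0,.085)]); print(X,q.min(0).round(),q.max(0).round()-q.min(0).round())
for t in('pointer_tip','index_mark','tab_grip'): print(t,rec('wrist',t,p))
go(.433,-.182,.13,81.7)
E
```

```text
0.67 4745 (161, 138, 85, 77)
(0.431, -0.183) [162. 134.] [86. 78.]
(0.436, -0.182) [165. 139.] [84. 78.]
(0.435, -0.175) [172. 137.] [83. 78.]
pointer_tip [(0.64, array([ 0.5507, -0.1084,  0.0501]))]
index_mark [(0.75, array([ 0.5809, -0.1902,  0.0232])), (0.63, array([ 0.5488, -0.1055,  0.0528]))]
tab_grip [(0.72, array([ 0.6058, -0.4465,  0.0133])), (0.63, array([ 0.5489, -0.1017,  0.0522]))]
t 4.2667 pos [ 0.4478 -0.08    0.2313] az 81.72 zt [ 0.     0.001 -1.   ] F [ 1.2  0.1 -0.6] gw 0.998 gf 0.0
shift [  -0.  -103.2  101.2] n 145.0
rotvec [0.06 0.   0.02]
```

View pics/w3.png

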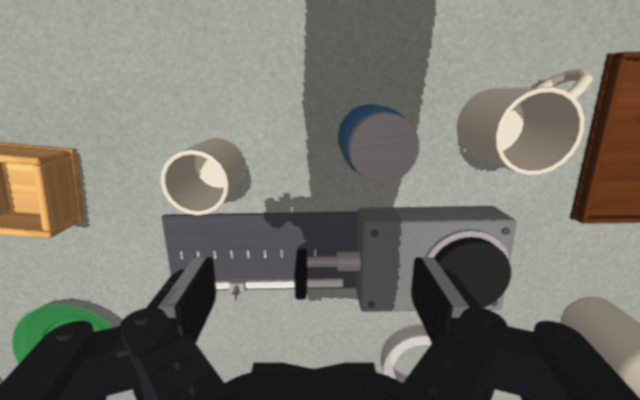

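The cup's rim is at about (196,182), consistent with (0.435,-0.184), and the gripper is clear of its neighbours. I'll approach and grasp.

Call:
move_arm:
  commands:
    - [-1, -35, 10, 0, 0, 0, -1]
    - [-2, -70, 40, 0, 0, 0, -1]
    - [-2, -105, 70, 0, 0, 0, -1]
    - [-2, -105, 101, 0, 0, 0, -1]
    - [-2, -105, 101, 0, 0, 0, -1]

```text
time: 4.68
eef_pos: [0.4309, -0.1834, 0.1247]
tool_rot: [-0.004, 0.072, 0.997, 0.002]
wrist_force: [-1.7, 1.3, -1.2]
grip_width: 0.999
grip_force: 0.0
```

```bash
python3 - <<'E'
from h import *
im,p=snap('wrist','w4.png')
a=np.linspace(0,6.28,60)
for d in models.masks_of('wrist','cup')[:2]:
    m=d['mask'].astype(np.uint8); cn=max(cv2.findContours(m,0,2)[0],key=cv2.contourArea)
    print(d['conf'],m.sum(),cv2.boundingRect(cn))
for X in((.435,-.184),(.430,-.184),(.435,-.18)):
    q=np.array([proj(p,[X[0]+.03*np.cos(b),X[1]+.03*np.sin(b),.085]) for b in a]); print(X,q.min(0).round(),q.max(0).round()-q.min(0).round())
go(.435,-.184,.038,81.7)
E
```

```text
0.87 9128 (260, 160, 100, 120)
(0.435, -0.184) [262. 188.] [102.  94.]
(0.43, -0.184) [260. 180.] [103.  95.]
(0.435, -0.18) [268. 187.] [102.  94.]
t 4.7833 pos [ 0.4336 -0.1833  0.1296] az 81.8 zt [-0.003  0.002 -1.   ] F [-0.1  0.5 -0.2] gw 1.002 gf 0.0
shift [-1.7 -0.7 91.6] n 92.0
rotvec [ 0.1  -0.18  0.1 ]
```

View pics/w4.png

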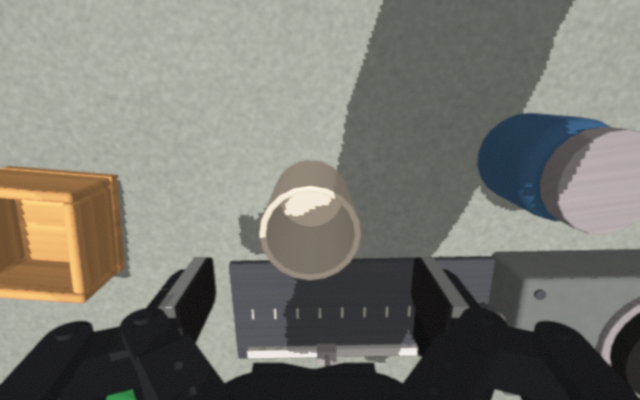

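The rim is at about (310,232), centred between the fingers. I descend and close.

Call:
move_arm:
  commands:
    - [-1, -1, 25, 0, 0, 0, -1]
    - [-1, -1, 50, 0, 0, 0, -1]
    - [-1, -1, 75, 0, 0, 0, -1]
    - [-1, -1, 92, 0, 0, 0, -1]
    - [-1, -1, 92, 0, 0, 0, -1]

```text
time: 5.2
eef_pos: [0.435, -0.1843, 0.0375]
tool_rot: [-0.001, 0.071, 0.997, 0.001]
wrist_force: [-1.0, 0.4, 0.2]
grip_width: 0.998
grip_force: 0.0
```

Call:
move_arm:
  commands:
    - [0, 0, 0, 0, 0, 0, 1]
    - [0, 0, 0, 0, 0, 0, 1]
    - [0, 0, 0, 0, 0, 0, 1]
    - [0, 0, 0, 0, 0, 0, 1]
    - [0, 0, 0, 0, 0, 0, 1]

```text
time: 5.62
eef_pos: [0.4373, -0.1867, 0.0408]
tool_rot: [0.002, 0.072, 0.997, 0.0]
wrist_force: [0.6, 2.3, 6.4]
grip_width: 0.675
grip_force: 64.4
```

Call:
move_arm:
  commands:
    - [0, 0, 0, 0, 0, 0, 1]
    - [0, 0, 0, 0, 0, 0, 1]
    - [0, 0, -10, 0, 0, 0, 1]
    - [0, 0, -25, 0, 0, 0, 1]
    - [0, 0, -50, 0, 0, 0, 1]

```text
time: 6.03
eef_pos: [0.4335, -0.186, 0.0885]
tool_rot: [-0.001, 0.073, 0.997, 0.0]
wrist_force: [-0.7, 0.1, -2.7]
grip_width: 0.674
grip_force: 64.6
```

```bash
python3 - <<'E'
from h import *
go(.435,-.184,.17,81.7)
E
```

```text
t 6.0333 pos [ 0.4335 -0.186   0.0885] az 81.67 zt [-0.003  0.001 -1.   ] F [-0.7  0.1 -2.7] gw 0.674 gf 64.6
shift [ -0.9   2.3 -81.5] n 82.0
rotvec [ 0.03 -0.16 -0.03]
```

Call:
move_arm:
  commands:
    - [0, 0, -40, 0, 0, 0, 1]
    - [0, 0, -80, 0, 0, 0, 1]
    - [-12, 34, -81, 0, 0, 0, 1]
    - [-25, 67, -81, 0, 0, 0, 1]
    - [-37, 100, -81, 0, 0, 0, 1]

```text
time: 6.45
eef_pos: [0.4874, -0.0926, 0.1722]
tool_rot: [0.002, 0.074, 0.997, -0.0]
wrist_force: [1.3, -1.3, -2.3]
grip_width: 0.679
grip_force: 65.1
```

Call:
move_arm:
  commands:
    - [-12, 38, 0, 0, 0, 0, 1]
    - [-25, 76, 0, 0, 0, 0, 1]
    - [-37, 112, 0, 0, 0, 0, 1]
    - [-50, 142, 0, 0, 0, 0, 1]
    - [-62, 169, 0, 0, 0, 0, 1]

```text
time: 6.87
eef_pos: [0.5727, 0.0675, 0.1709]
tool_rot: [0.001, 0.072, 0.997, 0.0]
wrist_force: [0.5, 0.7, -2.6]
grip_width: 0.674
grip_force: 65.1
```

```bash
python3 - <<'E'
from h import *
im,p=snap('wrist','w5.png'); ms,ps=snap('side'); mc,pc=snap('scene')
cv2.imwrite('pics/c5.png',np.vstack([np.hstack([cv2.resize(ms[140:260,270:400],None,fx=3,fy=3),cv2.resize(mc[130:250,290:420],None,fx=3,fy=3)])])[:,:,::-1])
for c,q in(('side',ps),('scene',pc),('wrist',p)):
  for d in models.masks_of(c,'cup')[:1]:
    v,u=np.nonzero(d['mask']); print(c,round(d['conf'],2),u.min(),v.min(),u.max()+1,v.max()+1)
  a=np.linspace(0,6.28,60); e=r.sense()['eef_pos']
  g=np.array([proj(q,[e[0]+.03*np.cos(b),e[1]+.03*np.sin(b),e[2]-.04+h]) for b in a for h in(0,.085)]); print('  pred',g.min(0).round(1),g.max(0).round(1))
go(.57,.066,.115,81.7)
E
```

```text
side 0.88 314 174 341 218
  pred [312.1 167.8] [340.  214.4]
scene 0.73 331 167 353 201
  pred [329.9 163. ] [353.7 200.4]
wrist 0.65 227 176 401 369
  pred [217.2 178. ] [390.1 389.7]
t 7.1667 pos [0.5712 0.0645 0.1699] az 81.64 zt [-0.    -0.001 -1.   ] F [-0.6  0.  -2.7] gw 0.678 gf 65.2
shift [ 1.4  1.4 54.9] n 55.0
rotvec [-0.03 -0.01 -0.06]
```

View pics/c5.png

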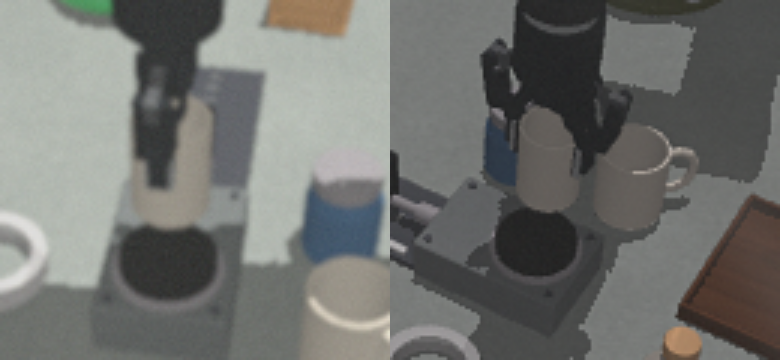

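In both views the cup hangs straight and nearly over the pad; it needs about 2 mm in +x. I'll lower it and press in steps.

Call:
move_arm:
  commands:
    - [-1, 1, 20, 0, 0, 0, 1]
    - [-1, 2, 40, 0, 0, 0, 1]
    - [-1, 2, 52, 0, 0, 0, 1]
    - [-1, 2, 55, 0, 0, 0, 1]
    - [-1, 2, 55, 0, 0, 0, 1]

```text
time: 7.58
eef_pos: [0.5718, 0.0658, 0.1137]
tool_rot: [-0.001, 0.073, 0.997, -0.0]
wrist_force: [0.2, -0.1, -1.9]
grip_width: 0.677
grip_force: 65.4
```

Call:
move_arm:
  commands:
    - [0, 0, 3, 0, 0, 0, 1]
    - [0, 0, 6, 0, 0, 0, 1]
    - [0, 0, 9, 0, 0, 0, 1]
    - [0, 0, 12, 0, 0, 0, 1]
    - [0, 0, 12, 0, 0, 0, 1]

```text
time: 8.0
eef_pos: [0.5741, 0.0666, 0.1034]
tool_rot: [0.001, 0.073, 0.997, -0.0]
wrist_force: [-2.7, -1.9, 7.8]
grip_width: 0.676
grip_force: 66.2
```

```bash
python3 - <<'E'
from h import *
go(.5725,.066,.095,81.7)
E
```

```text
t 8.0 pos [0.5741 0.0666 0.1034] az 81.65 zt [ 0.002 -0.001 -1.   ] F [-2.7 -1.9  7.8] gw 0.676 gf 66.2
shift [ 1.5 -0.8  8.4] n 9.0
rotvec [-0.03  0.13 -0.05]
```

Call:
move_arm:
  commands:
    - [0, 0, 2, 0, 0, 0, 1]
    - [0, 0, 4, 0, 0, 0, 1]
    - [0, 0, 6, 0, 0, 0, 1]
    - [0, 0, 7, 0, 0, 0, 1]
    - [0, 0, 7, 0, 0, 0, 1]

```text
time: 8.42
eef_pos: [0.5742, 0.0666, 0.0987]
tool_rot: [0.002, 0.073, 0.997, -0.0]
wrist_force: [-6.9, -2.4, 21.6]
grip_width: 0.676
grip_force: 67.7
```

```bash
python3 - <<'E'
from h import *
go(.5725,.066,.095,81.7)
E
```

```text
t 8.4167 pos [0.5742 0.0666 0.0987] az 81.65 zt [ 0.003 -0.001 -1.   ] F [-6.9 -2.4 21.6] gw 0.676 gf 67.7
shift [ 1.6 -0.9  3.7] n 4.0
rotvec [-0.02  0.2  -0.05]
```

Call:
move_arm:
  commands:
    - [0, 0, 2, 0, 0, 0, 1]
    - [0, 0, 2, 0, 0, 0, 1]
    - [0, 0, 2, 0, 0, 0, 1]
    - [0, 0, 2, 0, 0, 0, 1]
    - [0, 0, 2, 0, 0, 0, 1]

```text
time: 8.83
eef_pos: [0.5744, 0.0666, 0.0986]
tool_rot: [0.002, 0.073, 0.997, -0.0]
wrist_force: [-12.3, -2.8, 35.9]
grip_width: 0.678
grip_force: 68.9
```

Call:
move_arm:
  commands:
    - [0, 0, -15, 0, 0, 0, 1]
    - [0, 0, -40, 0, 0, 0, 1]
    - [0, 0, -75, 0, 0, 0, 1]
    - [22, 20, -82, 0, 0, 0, 1]
    - [45, 50, -82, 0, 0, 0, 1]

```text
time: 9.25
eef_pos: [0.5387, 0.1223, 0.179]
tool_rot: [0.003, 0.075, 0.997, 0.001]
wrist_force: [-0.1, 0.4, -2.5]
grip_width: 0.676
grip_force: 65.6
```

Call:
move_arm:
  commands:
    - [20, 35, 0, 0, 0, 0, 1]
    - [40, 70, 0, 0, 0, 0, 1]
    - [60, 105, 0, 0, 0, 0, 1]
    - [75, 135, 0, 0, 0, 0, 1]
    - [86, 155, 0, 0, 0, 0, 1]

```text
time: 9.67
eef_pos: [0.472, 0.292, 0.1756]
tool_rot: [0.0, 0.071, 0.997, 0.001]
wrist_force: [0.1, -0.5, -1.9]
grip_width: 0.676
grip_force: 65.4
```

```bash
python3 - <<'E'
from h import *
go(.476,.288,.07,81.7)
im,p=snap('wrist','w6.png')
go(.476,.288,.07,81.7)
E
```

```text
t 9.6667 pos [0.472  0.292  0.1756] az 81.81 zt [ 0.     0.002 -1.   ] F [ 0.1 -0.5 -1.9] gw 0.676 gf 65.4
shift [ -4.5  -3.5 105.6] n 106.0
rotvec [0.1  0.01 0.11]
t 9.7167 pos [0.4711 0.2948 0.1756] az 81.95 zt [-0.001  0.004 -1.   ] F [-0.4  3.3 -1.8] gw 0.675 gf 65.3
shift [ -6.   -6.5 105.5] n 106.0
rotvec [ 0.24 -0.08  0.25]
```

View pics/w6.png

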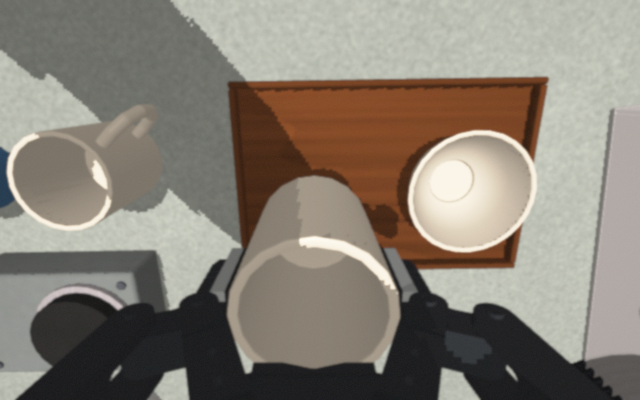

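The pad is back up, the cup is upright over the tray's free half (left of the bowl at (472,190)), and nothing has been disturbed. I lower it.

Call:
move_arm:
  commands:
    - [-2, -3, 35, 0, 0, 0, 1]
    - [-3, -4, 70, 0, 0, 0, 1]
    - [-3, -4, 100, 0, 0, 0, 1]
    - [-3, -4, 115, 0, 0, 0, 1]
    - [-3, -4, 118, 0, 0, 0, 1]

```text
time: 10.13
eef_pos: [0.4731, 0.2829, 0.0538]
tool_rot: [-0.002, 0.073, 0.997, -0.002]
wrist_force: [0.0, 0.2, -2.1]
grip_width: 0.678
grip_force: 65.3
```

Call:
move_arm:
  commands:
    - [0, 0, 2, 0, 0, 0, 1]
    - [0, 0, 4, 0, 0, 0, 1]
    - [0, 0, 6, 0, 0, 0, 1]
    - [0, 0, 8, 0, 0, 0, 1]
    - [0, 0, 8, 0, 0, 0, 1]

```text
time: 10.55
eef_pos: [0.4762, 0.2848, 0.05]
tool_rot: [0.001, 0.073, 0.997, 0.0]
wrist_force: [-0.8, -0.1, -1.8]
grip_width: 0.672
grip_force: 65.3
```

Call:
move_arm:
  commands:
    - [0, 0, 1, 0, 0, 0, 1]
    - [0, 0, 2, 0, 0, 0, 1]
    - [0, 0, 3, 0, 0, 0, 1]
    - [0, 0, 4, 0, 0, 0, 1]
    - [0, 0, 4, 0, 0, 0, 1]

```text
time: 10.97
eef_pos: [0.4759, 0.2846, 0.0468]
tool_rot: [0.0, 0.073, 0.997, 0.0]
wrist_force: [-3.4, -0.6, 10.8]
grip_width: 0.68
grip_force: 66.6
```

The cup is down. I release and withdraw.

Call:
move_arm:
  commands:
    - [0, 0, -1, 0, 0, 0, 1]
    - [0, 0, -1, 0, 0, 0, 0.2]
    - [0, 0, -1, 0, 0, 0, -0.4]
    - [0, 0, -1, 0, 0, 0, -1]
    - [0, 0, -1, 0, 0, 0, -1]

```text
time: 11.38
eef_pos: [0.4757, 0.2845, 0.0462]
tool_rot: [0.0, 0.073, 0.997, 0.0]
wrist_force: [-0.5, -0.0, 0.7]
grip_width: 0.955
grip_force: 0.0
```

Call:
move_arm:
  commands:
    - [0, 0, 0, 0, 0, 0, -1]
    - [0, 0, 0, 0, 0, 0, -1]
    - [0, 0, 0, 0, 0, 0, -1]
    - [0, 0, -15, 0, 0, 0, -1]
    - [0, 0, -40, 0, 0, 0, -1]

```text
time: 11.8
eef_pos: [0.4734, 0.2831, 0.0841]
tool_rot: [-0.002, 0.073, 0.997, -0.002]
wrist_force: [-0.6, -0.1, -0.3]
grip_width: 1.002
grip_force: 0.0
```

Call:
move_arm:
  commands:
    - [0, 0, -40, 0, 0, 0, -1]
    - [0, 0, -80, 0, 0, 0, -1]
    - [0, 0, -120, 0, 0, 0, -1]
    - [0, -30, -130, 0, 0, 0, -1]
    - [0, -70, -130, 0, 0, 0, -1]

```text
time: 12.22
eef_pos: [0.4685, 0.2177, 0.2207]
tool_rot: [0.004, 0.071, 0.997, 0.002]
wrist_force: [0.5, -1.1, -1.1]
grip_width: 1.003
grip_force: 0.0
```

```bash
python3 - <<'E'
from h import *
im,p=snap('wrist','w7.png')
print(rec('wrist','cup',p)); go(.553,-.12,.215,81.7)
E
```

```text
[(0.8, array([0.4767, 0.2897, 0.0574]))]
t 12.3167 pos [0.4648 0.2116 0.2174] az 81.47 zt [ 0.001 -0.001 -1.   ] F [-0.2  0.4 -0. ] gw 0.999 gf 0.0
shift [-136.4 -314.9    2.9] n 343.0
rotvec [-0.08  0.06 -0.23]
```

View pics/w7.png

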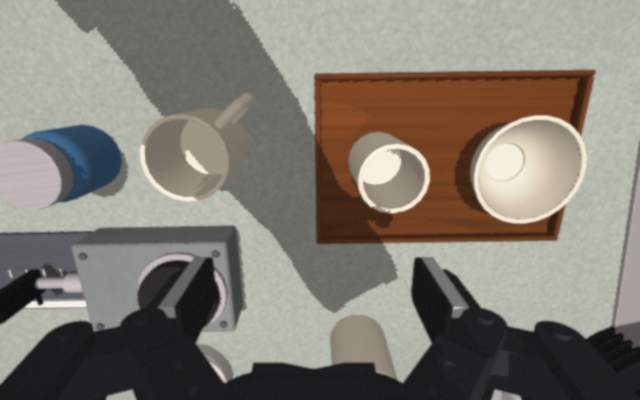

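The cup stands upright in the free half at (390,178), clear of the bowl. Next I view the tab and fin from near.

Call:
move_arm:
  commands:
    - [-4, -35, 0, 0, 0, 0, -1]
    - [-7, -70, 0, 0, 0, 0, -1]
    - [-10, -105, 0, 0, 0, 0, -1]
    - [-14, -140, 0, 0, 0, 0, -1]
    - [-17, -175, 0, 0, 0, 0, -1]

```text
time: 12.73
eef_pos: [0.4566, 0.0384, 0.2161]
tool_rot: [-0.0, 0.072, 0.997, 0.0]
wrist_force: [1.1, -0.3, -0.8]
grip_width: 1.0
grip_force: 0.0
```

Call:
move_arm:
  commands:
    - [-4, -35, 5, 0, 0, 0, -1]
    - [-7, -70, 10, 0, 0, 0, -1]
    - [-10, -105, 15, 0, 0, 0, -1]
    - [-14, -135, 20, 0, 0, 0, -1]
    - [-18, -165, 20, 0, 0, 0, -1]

```text
time: 13.15
eef_pos: [0.4499, -0.1276, 0.1952]
tool_rot: [-0.001, 0.073, 0.997, 0.0]
wrist_force: [-0.1, 0.5, -0.8]
grip_width: 1.001
grip_force: 0.0
```

Call:
move_arm:
  commands:
    - [0, 0, 0, 0, 0, 0, -1]
    - [0, 0, 0, 0, 0, 0, -1]
    - [0, 0, 0, 0, 0, 0, -1]
    - [0, 0, 0, 0, 0, 0, -1]
    - [0, 0, 0, 0, 0, 0, -1]

```text
time: 13.57
eef_pos: [0.451, -0.1252, 0.1963]
tool_rot: [0.0, 0.072, 0.997, 0.0]
wrist_force: [-0.7, 0.5, 0.2]
grip_width: 0.997
grip_force: 0.0
```

```bash
python3 - <<'E'
from h import *
im,p=snap('wrist','w8.png')
go(.553,-.12,.215,81.7)
for t in('index_mark','pointer_tip','draw_rod','stamper'):
    print(t,rec('wrist',t,p))
    for d in models.masks_of('wrist',t)[:2]:
        m=d['mask'].astype(np.uint8); cn=max(cv2.findContours(m,0,2)[0],key=cv2.contourArea)
        print('  mask',round(d['conf'],2),m.sum(),cv2.boundingRect(cn),np.round(cv2.minAreaRect(cn)[0],1),round(cv2.minAreaRect(cn)[2],1))
        if m.sum()<1500: np.save(f'{t}_m.npy',m)
E
ls *.npy
```

```text
t 13.6167 pos [ 0.451  -0.1252  0.1964] az 81.78 zt [ 0.  0. -1.] F [0.4 0.4 0.6] gw 1.001 gf 0.0
shift [-100.2   19.8  -18.6] n 104.0
rotvec [0.01 0.01 0.08]
index_mark [(0.52, array([ 0.5813, -0.192 ,  0.0231]))]
  mask 0.53 335 (261, 288, 18, 27) [269.5 301. ] 90.0
pointer_tip []
  mask 0.83 1240 (336, 255, 48, 60) [354.3 287. ] 14.4
draw_rod [(0.85, array([ 0.5473, -0.1058,  0.0599])), (0.5, array([0.5692, 0.0667, 0.0724]))]
  mask 0.68 1276 (337, 255, 47, 59) [360. 284.] 90.0
stamper [(0.89, array([ 0.5445, -0.047 ,  0.0297]))]
  mask 0.83 33859 (187, 207, 400, 119) [386.5 266. ] -0.0
draw_rod_m.npy
index_mark_m.npy
pointer_tip_m.npy
```

```bash
python3 - <<'E'
from h import *
im,p=snap('wrist'); g=cv2.cvtColor(im,cv2.COLOR_RGB2GRAY)
d=models.masks_of('wrist','stamper')[0]['mask']
cols=np.arange(200,325,4); rows=[np.nonzero(d[:,c])[0].min() for c in cols]
W=np.array([ray(p,(c,v),.008)[:2] for c,v in zip(cols,rows)]); k=np.polyfit(W[:,1],W[:,0],1); print('bed -x edge: dx/dy',k, 'yaw',-np.degrees(np.arctan(k[0])).round(2),'res',np.std(W[:,0]-np.polyval(k,W[:,1])).round(4))
e=np.array([ray(p,(np.nonzero(d[v])[0].min(),v),.008)[:2] for v in range(218,280,4)]); k2=np.polyfit(e[:,0],e[:,1],1); print('bed end dy/dx',k2,np.degrees(np.arctan(k2[0])).round(2))
# end edge corner => rod axis: bed -x edge +0.05
M=np.load('index_mark_m.npy'); 
print('fin'); print('\n'.join(f'{v} '+' '.join(f'{x:3d}' for x in g[v,254:286]) for v in range(284,320,1)))
print('tab'); print('\n'.join(f'{v} '+' '.join(f'{x:3d}' for x in g[v,330:390:2]) for v in range(252,322,3)))
E
```

```text
bed -x edge: dx/dy [0.12496491 0.51425858] yaw -7.12 res 0.0007
bed end dy/dx [ 0.25309796 -0.38951742] 14.2
fin
284  88  87  86  87  88  88  88  85  86  85  88  87  88  88  85  87  87  87  87  88  87  87  88  87  87  87  88  88  88  87  87  86
285  85  84  87  86  87  84  85  86  86  85  86  86  85  86  88  85  88  87  87  88  87  87  87  87  87  88  86  87  85  88  89  87
286  86  87  86  88  86  86  88  85  88  87  88  89  89  89  88  87  88  88  90  88  89  90  90  89  90  88  88  88  87  88  87  88
287  87  87  87  87  88  88  88  89  90  90  90  91  90  93  91  91  93  92  92  94  94  98  96  95  92  88  88  89  90  89  88  90
288  90  92  91  92  91  90  90  91  90  94  96  95  94  95  94  95  96  97 100 101 104 102 103 101  94  89  90  91  91  92  93  91
289  97  99 100 102 100 100  98  99  98  97  98  98  97  96  98  99  99 102 101 103 103 102 102 100  94  93  99 104 106 105 107 108
290 116 119 120 119 120 120 117 112 105 101  99  99  98 101 101 100  99 101 101  99 101 102 101  99  97 106 118 126 129 131 130 131
291 137 141 145 146 145 145 143 132 118 105 102 100 102 102 101
[... 6044 characters left out ...]
  18  21  38  88  97  99  99 101 100  99  96  97  97 101 104 102 100  97  98 113
309 118 104 115 120 108 102  66  21  20  18  15  21  42  92 101 101 100  97  97  98 100  98  96  97  97 101  98  96 107 154
312 176 173 171 167 160 163 146  83  53  53  53  65 121 137 115 125 117 106 102 101 101  99  96  95  96  95  98 111 139 165
315 171 175 172 168 167 171 170 165 165 169 170 170 169 168 168 171 170 168 144 106 100 102 104 101  99  99 108 156 170 168
318 171 171 170 171 172 169 167 168 171 171 169 167 170 172 173 175 172 170 170 164 155 157 164 138 151 156 156 168 175 175
321 174 172 172 173 170 167 167 165 166 170 172 169 165 168 170 170 170 169 172 170 170 170 170 167 169 171 170 168 165 165
```

```bash
cat > fit.py <<'E'
from h import *
from scipy.optimize import least_squares
im,p=snap('wrist'); g=cv2.cvtColor(im,cv2.COLOR_RGB2GRAY).astype(float)
# rail direction
cs=[c for c in range(205,258)]+[c for c in range(285,332)]
rr=[(np.arange(282,304)*np.clip(g[282:304,c]-150,0,None)).sum()/np.clip(g[282:304,c]-150,0,None).sum() for c in cs if g[282:304,c].max()>200]
cs=[c for c in cs if g[282:304,c].max()>200]
W=np.array([ray(p,(c,v),.015)[:2] for c,v in zip(cs,rr)]); k=np.polyfit(W[:,1],W[:,0],1); yaw=-np.arctan(k[0])
print('rail',len(cs),k,'yaw',np.degrees(yaw).round(2))
ex=np.array([np.cos(yaw),np.sin(yaw)]); ey=np.array([-np.sin(yaw),np.cos(yaw)])
m=((g<33)*255).astype(np.uint8); n,l,st,ce=cv2.connectedComponentsWithStats(m[245:320,325:372]); i=1+np.argmax(st[1:,4]); print(st[i],ce[i])
mask=(l==i); H0=(325,245)
def sil(x,y):
    pts=[proj(p,np.r_[np.array([x,y])+ex*a+ey*b,z]) for a in(-.015,.015) for b in(-.006,.006) for z in(.024,.083)]
    a=np.zeros((400*4,640*4),np.uint8); cv2.fillConvexPoly(a,cv2.convexHull((np.array(pts)*4+1.5).round().astype(np.int32)),255)
    return cv2.resize(a,(640,400),interpolation=cv2.INTER_AREA)[245:320,325:372]/255.
best=min(((np.abs(sil(x,y)-mask).sum(),x,y) for x in np.arange(.540,.562,.001) for y in np.arange(-.115,-.09,.001)))
print('tab fit',best)
T=np.array(best[1:])
for dy in(-.080,-.085,-.09,-.095):
    print(dy,[proj(p,np.r_[T+ex*a+ey*dy,z]).round(1).tolist() for a,z in((.035,.04),(.035,.03),(.04,.04),(.045,.02))])
go(*T,.15,np.degrees(yaw)+90)
E
python3 fit.py
```

```text
rail 56 [0.12647209 0.60606209] yaw -7.21
[ 13  10  18  57 717] [21.45885635 38.15202232]
tab fit (np.float64(232.1058823529412), np.float64(0.553), np.float64(-0.109))
-0.08 [[266.9, 306.5], [268.1, 300.8], [267.2, 310.6], [269.8, 303.2]]
-0.085 [[262.1, 306.6], [263.4, 300.8], [262.4, 310.7], [265.3, 303.3]]
-0.09 [[257.2, 306.7], [258.7, 300.9], [257.6, 310.8], [260.7, 303.4]]
-0.095 [[252.4, 306.7], [254.0, 301.0], [252.7, 310.9], [256.2, 303.4]]
t 14.1667 pos [ 0.4508 -0.1263  0.1963] az 81.67 zt [-0.  0. -1.] F [-0.9  0.  -0.6] gw 0.999 gf 0.0
shift [-98.6  31.9  46.3] n 113.0
rotvec [ 0.   -0.   -1.13]
```

```bash
python3 - <<'E'
from h import *
p=imaging.camera_params('wrist'); y=np.radians(-7.2); ex=np.array([np.cos(y),np.sin(y)]); ey=np.array([-np.sin(y),np.cos(y)])
f=ray(p,(269.75,301),.03)[:2]; print('fin',f.round(4),f@ex,f@ey)
t=ray(p,(355.0,294),.083)[:2]; print('tab +y top edge',t.round(4),t@ex,t@ey,'centre y',t@ey-.006)
b=ray(p,(350,311.7),.083)[:2]; print('tab +x top edge',b@ex,'centre x',b@ex-.015)
a=ray(p,(375,270),.036)[:2]; print('rod x',a@ex); q=np.array([.57,.066]); print('pad x',q@ex,q@ey,p['mtx'][0][0])
X=ex*(f@ex-.035)+ey*(t@ey-.006); print(X); go(*X,.11,82.8)
E
```

```text
fin [ 0.5782 -0.1911] 0.5975984828120832 -0.11716547684557295
tab +y top edge [ 0.5469 -0.1031] 0.5555199581042726 -0.03374747233402353 centre y -0.03974747233402353
tab +x top edge 0.5735901144357715 centre x 0.5585901144357714
rod x 0.5591622232443273
pad x 0.5572333863340082 0.13691951341840897 338.03125473930965
[ 0.55318055 -0.10994634]
t 14.1667 pos [ 0.4508 -0.1263  0.1963] az 81.67 zt [-0.  0. -1.] F [-0.9  0.  -0.6] gw 0.999 gf 0.0
shift [-98.9  31.   86.3] n 135.0
rotvec [ 0.   -0.   -1.13]
```

Call:
move_arm:
  commands:
    - [-25, 8, 10, 0, 0, -1.1, 0]
    - [-55, 18, 30, 0, 0, -1.1, 0]
    - [-85, 27, 55, 0, 0, -1.1, 0]
    - [-96, 31, 80, 0, 0, -1.1, 0]
    - [-96, 31, 86, 0, 0, -1.1, 0]

```text
time: 14.58
eef_pos: [0.5508, -0.1087, 0.1063]
tool_rot: [-0.002, 0.062, 0.998, 0.0]
wrist_force: [-1.4, 0.8, -0.8]
grip_width: 0.503
grip_force: 0.0
```

```bash
python3 - <<'E'
from h import *
im,p=snap('wrist','w9.png'); go(.5505,-.1094,.05,82.8)
g=cv2.cvtColor(im,cv2.COLOR_RGB2GRAY)
for c in [(.549,-.1094,.083)]: print('pred tab top',proj(p,c).round(1))
for v in range(230,390,12): print(v,' '.join(f'{x:3d}' for x in g[v,230:410:6]))
for d in models.masks_of('wrist','draw_rod')[:1]: v,u=np.nonzero(d['mask']); print(d['conf'],d['mask'].sum(),u.min(),u.max(),v.min(),v.max())
E
```

```text
t 14.6333 pos [ 0.5488 -0.1088  0.1066] az 82.82 zt [-0.006  0.001 -1.   ] F [-1.6  0.9 -1.5] gw 0.501 gf 0.0
shift [-2.1 -0.4 56.6] n 57.0
rotvec [ 0.02 -0.32  0.02]
pred tab top [311.1 239.2]
230 103 104  85  61  62  63  63  62  64  61  62  62  34  24  30  24  62  65  61  62  63  64  64  62  64  64  62  63  70  72
242 108 108  90  64  64  64  63  65  64  65  65  63  38  25  23  22  63  64  64  63  65  65  64  64  65  64  64  65  72  71
254 251 251 168 134 129  48 113 242 171 170 172 171  90  25  25  26 171 172 172 171 172 172  28  82 112  89  63  62  72  73
266  89  39 109 128 105  26  64 204 208 207 123 118 113  41  42  68 120 120 117 121 122 118  26  28 108 112  50  35  57  71
278  31  70 128 118  28  29  43 202 206 201 174 119 119 117 124 121 118 117 122 117 118 118  26  27  34 111 111  36  31  63
290  36  32 124  85  26  23 103 209 198 208 153 119 120 121 117 120 117 121 122 118 119 120  30  24  31 125  96  34  35  32
302  32  32  34  35  29  23 198 205 199 207 122 118 118 117 118 118 118 117 120 121 120 117  98  26  34  31  34  32  32  35
314  31  31  32  31  30  81 199 201 19
[... 154 characters left out ...]
120 119 122 118 120 116 118  90  35  32  30  29  29  30
338  34  32  32  32  97 203 205 206 199 199 127 121 119 119 119 112 115 119 119 116 119 116 118 119  52  33  33  30  33  34
350  35  32  31  34 174 200 198 203 198 200 152 118 119 118 120 118 122 117 121 116 117 119 117 117  60  32  30  32  35  32
362  31  29  31  32  55 135 132 135 132 160 197 192 190 183 198 202 196 201 184 130 131 127 126  99  31  32  31  32  28  31
374  35  33  34  32  33  32  31  32  29  29  30  31  32  31  30  30  28  30  32  28  29  30  32  32  32  30  32  34  35  32
386  34  30  31  31  31  32  32  34  33  32  34  35  32  31  30  30  32  33  28  33  32  32  34  31  31  31  32  32  34  33
0.7 2557 302 373 189 267
```

Call:
move_arm:
  commands:
    - [-1, 1, 15, 0, 0, 0, 0]
    - [-1, 1, 30, 0, 0, 0, 0]
    - [-1, 1, 45, 0, 0, 0, 0]
    - [-1, 1, 56, 0, 0, 0, 0]
    - [-1, 1, 56, 0, 0, 0, 0]

```text
time: 15.1
eef_pos: [0.5497, -0.1088, 0.0535]
tool_rot: [-0.001, 0.063, 0.998, 0.0]
wrist_force: [-0.6, -0.1, -1.0]
grip_width: 0.5
grip_force: 0.0
```

Call:
move_arm:
  commands:
    - [0, 0, 0, 0, 0, 0, 0.3]
    - [0, 0, 0, 0, 0, 0, 0.6]
    - [0, 0, 0, 0, 0, 0, 1]
    - [0, 0, 0, 0, 0, 0, 1]
    - [0, 0, 0, 0, 0, 0, 1]

```text
time: 15.52
eef_pos: [0.5522, -0.1093, 0.0558]
tool_rot: [0.001, 0.063, 0.998, -0.001]
wrist_force: [-1.6, -1.9, 6.8]
grip_width: 0.127
grip_force: 58.7
```

Call:
move_arm:
  commands:
    - [0, 0, 0, 0, 0, 0, 1]
    - [0, 0, 0, 0, 0, 0, 1]
    - [0, 0, 0, 0, 0, 0, 1]
    - [0, 0, 0, 0, 0, 0, 1]
    - [0, 0, 0, 0, 0, 0, 1]

```text
time: 15.93
eef_pos: [0.5522, -0.1093, 0.0558]
tool_rot: [0.001, 0.063, 0.998, -0.001]
wrist_force: [-3.2, -1.0, 7.2]
grip_width: 0.126
grip_force: 58.8
```

```bash
python3 - <<'E'
from h import *
y=np.radians(-7.2); ex=np.array([np.cos(y),np.sin(y)]); ey=np.array([-np.sin(y),np.cos(y)])
e=np.array(r.sense()['eef_pos'][:2]); print('tcp x,y in machine dirs',e@ex,e@ey); X=ex*(e@ex)+ey*-.1172; go(*X,.05,82.8)
E
```

```text
tcp x,y in machine dirs 0.5615715816402583 -0.03917687772543943
t 15.9333 pos [ 0.5522 -0.1093  0.0558] az 82.76 zt [ 0.002 -0.001 -1.   ] F [-3.2 -1.   7.2] gw 0.126 gf 58.8
shift [ -0.  -78.    5.9] n 78.0
rotvec [-0.06  0.11 -0.04]
```

Call:
move_arm:
  commands:
    - [0, -10, 0, 0, 0, 0, 1]
    - [0, -22, 0, 0, 0, 0, 1]
    - [0, -35, 0, 0, 0, 0, 1]
    - [0, -48, 0, 0, 0, 0, 1]
    - [0, -60, 0, 0, 0, 0, 1]

```text
time: 16.35
eef_pos: [0.545, -0.1663, 0.0558]
tool_rot: [0.001, 0.062, 0.998, 0.003]
wrist_force: [0.1, 10.2, 6.8]
grip_width: 0.13
grip_force: 59.2
```

Call:
move_arm:
  commands:
    - [0, -5, 0, 0, 0, 0, 1]
    - [0, -9, 0, 0, 0, 0, 1]
    - [0, -13, 0, 0, 0, 0, 1]
    - [0, -17, 0, 0, 0, 0, 1]
    - [0, -18, 0, 0, 0, 0, 1]

```text
time: 16.77
eef_pos: [0.5428, -0.1839, 0.0558]
tool_rot: [0.001, 0.062, 0.998, 0.003]
wrist_force: [0.2, 9.9, 8.5]
grip_width: 0.129
grip_force: 59.4
```

```bash
cat > chk.py <<'E'
from h import *
y=np.radians(-7.2); ex=np.array([np.cos(y),np.sin(y)]); ey=np.array([-np.sin(y),np.cos(y)])
e=np.array(r.sense()['eef_pos'][:2]); print('tcp m',e@ex,e@ey); X=ex*(e@ex)+ey*-.1172; go(*X,.0558,82.8)
for c in('scene','side','wrist'):
    im,p=snap(c,c+'_f.png')
    for t in('pointer_tip','index_mark','draw_rod'):
        for cf,x in rec(c,t,p,1): print(c,t,cf,x,'m',round(x[:2]@ex,4),round(x[:2]@ey,4))
    q=[proj(p,np.r_[ex*(.5605+a)+ey*-.1172,.03]) .round(1).tolist() for a in(.028,.035)]; print('   pred tip/mark px',q)
E
python3 chk.py
```

```text
tcp m 0.5615271955615536 -0.11440624845898799
t 16.7667 pos [ 0.5428 -0.1839  0.0558] az 82.84 zt [ 0.003  0.005 -1.   ] F [0.2 9.9 8.5] gw 0.129 gf 59.4
shift [ 0.  -2.8  0. ] n 3.0
rotvec [0.31 0.13 0.04]
scene pointer_tip 0.77 [ 0.5582 -0.1636  0.0312] m 0.5743 -0.0923
scene index_mark 0.28 [0.5215 0.3545 0.0018] m 0.473 0.4171
scene draw_rod 0.7 [ 0.5571 -0.1628  0.031 ] m 0.5731 -0.0917
   pred tip/mark px [[263.6, 190.0], [262.3, 191.4]]
side pointer_tip 0.78 [ 0.546  -0.1752  0.0311] m 0.5637 -0.1054
side index_mark 0.41 [ 0.5751 -0.1901  0.0175] m 0.5944 -0.1165
side draw_rod 0.6 [ 0.6462 -0.4368  0.0083] m 0.6959 -0.3524
   pred tip/mark px [[328.9, 171.4], [326.6, 171.2]]
wrist pointer_tip 0.64 [ 0.5444 -0.1587  0.0342] m 0.56 -0.0892
wrist draw_rod 0.93 [ 0.5447 -0.1527  0.0364] m 0.5595 -0.0832
   pred tip/mark px [[307.1, 283.2], [307.1, 293.9]]
```

Call:
move_arm:
  commands:
    - [0, -1, 0, 0, 0, 0, 1]
    - [0, -2, 0, 0, 0, 0, 1]
    - [0, -3, 0, 0, 0, 0, 1]
    - [0, -3, 0, 0, 0, 0, 1]
    - [0, -3, 0, 0, 0, 0, 1]

```text
time: 17.78
eef_pos: [0.5424, -0.1865, 0.0558]
tool_rot: [0.001, 0.062, 0.998, 0.003]
wrist_force: [-0.3, 10.1, 8.4]
grip_width: 0.126
grip_force: 59.3
```

```bash
python3 chk.py | grep -E "tcp|shift|pred|^t "; python3 - <<'E'
import cv2
g=cv2.imread('pics/wrist_f.png',0); print('wrist')
for v in range(180,330,6): print(v,' '.join(f'{x:3d}' for x in g[v,240:380:5]))
for c,(u,v) in dict(scene=(263,190),side=(327,171)).items():
    g=cv2.imread(f'pics/{c}_f.png',0); print(c,u-16)
    for y in range(v-10,v+11): print(y,' '.join(f'{x:3d}' for x in g[y,u-16:u+17]))
E
```

```text
tcp m 0.5615357754589676 -0.11702688492895266
t 17.7833 pos [ 0.5424 -0.1865  0.0558] az 82.86 zt [ 0.003  0.005 -1.   ] F [-0.3 10.1  8.4] gw 0.126 gf 59.3
shift [ 0.  -0.2  0. ] n 0.0
   pred tip/mark px [[263.6, 190.0], [262.3, 191.4]]
   pred tip/mark px [[328.9, 171.4], [326.6, 171.2]]
   pred tip/mark px [[312.1, 283.2], [312.1, 293.9]]
wrist
180 107 107 105 105 106 106 106 106 105 106 105 106 106 106 104 106  64  62  62  64  62  62  62  63  62  63  63  64
186 111 109 110 111 109 110 109 108 108 109 109 108 109 108 108 108  74  64  64  64  64  65  64  65  65  64  64  64
192 109 110 110 108 110 108 109 109 107 109 108 108 107 107 107 103  63  63  62  63  64  65  65  64  66  66  63  64
198 110 110 110 110 111 111 110 110 108 109 108 110 110 110 108 109  64  65  66  66  64  66  66  65  65  64  67  67
204 108 108 108 109 107 108 108 108 107 108 109 107 109 108 108  78  66  64  65  63  63  64  63  64  64  65  64  64
210 108 109 107 107 106 107 107 109 108 108 106 108 106  94  62  63  63  64  64  61  63  65  63  63  65  65  64  66
216 106 105 107 107 106 107 107 106 105 105 106 106 1
[... 7181 characters left out ...]
 107  95  85  81  89
177 106 107 110 105 109 106 105 105 106 105 102 100 111 118 121 120 109  87  71  70  66  71  64  72  80  94 108 109 107 101  95  92  97
178 105 108 107 105 109 104 109 106 107 106  98  95 111 130 131 126 108  83  71  66  65  67  70  71  83 101 109 110 103  97  89  93  95
179 105 108 105 106 108 106 108 107 104 104  98  92 114 133 134 119  99  79  67  68  72  64  68  70  86 104 111 108  99  82  75  81  90
180 109 107 110 108 108 108 105 106 106 107  92  96 118 137 134 108  86  70  67  66  65  72  69  73  90 104 114 108  95  80  70  69  78
181 106 104 107 105 107 109 107 107 108  96  92 100 126 137 131  97  75  69  68  66  69  68  66  81  91 106 111 107  94  80  68  68  73
```

```bash
python3 - <<'E'
from h import *
y=np.radians(-7.2); ex=np.array([np.cos(y),np.sin(y)]); ey=np.array([-np.sin(y),np.cos(y)])
for c in('scene','side'):
    p=imaging.camera_params(c)
    for yy in(-.114,-.117,-.120): print(c,yy,'fin top x35,x40:',[proj(p,np.r_[ex*(.5605+a)+ey*yy,.04]).round(1).tolist() for a in(.035,.04,.045)],'ptr x20,28:',[proj(p,np.r_[ex*(.5605+a)+ey*yy,.032]).round(1).tolist() for a in(.02,.028)],'fin z.02 x35',proj(p,np.r_[ex*.5955+ey*yy,.02]).round(1))
g=cv2.imread('pics/scene_f.png'); 
cv2.imwrite('pics/dummy.png',g[:1])
b=cv2.cvtColor(g,cv2.COLOR_BGR2GRAY)
print(b[186:196,255:270])
E
```

```text
scene -0.114 fin top x35,x40: [[262.9, 189.5], [261.9, 190.5], [261.0, 191.5]] ptr x20,28: [[265.9, 188.4], [264.4, 190.0]] fin z.02 x35 [263.3 194. ]
scene -0.117 fin top x35,x40: [[262.1, 189.2], [261.2, 190.1], [260.2, 191.1]] ptr x20,28: [[265.1, 188.1], [263.6, 189.6]] fin z.02 x35 [262.6 193.6]
scene -0.12 fin top x35,x40: [[261.3, 188.8], [260.4, 189.8], [259.4, 190.7]] ptr x20,28: [[264.3, 187.7], [262.8, 189.3]] fin z.02 x35 [261.8 193.3]
side -0.114 fin top x35,x40: [[326.4, 169.2], [324.7, 169.0], [323.0, 168.8]] ptr x20,28: [[331.5, 171.8], [328.8, 171.5]] fin z.02 x35 [326.4 174.5]
side -0.117 fin top x35,x40: [[326.6, 168.5], [324.9, 168.4], [323.2, 168.2]] ptr x20,28: [[331.6, 171.2], [328.9, 170.9]] fin z.02 x35 [326.5 173.9]
side -0.12 fin top x35,x40: [[326.7, 167.9], [325.0, 167.8], [323.3, 167.6]] ptr x20,28: [[331.8, 170.5], [329.1, 170.3]] fin z.02 x35 [326.7 173.3]
[[ 74 101  74  70  70  70  69  69  70  58  34  37  36  36  46]
 [ 48  55  71  71  72  72  74 108  69  60  34  38  36  38  70]
 [ 49  49  50  50  50  49  64  74  71  72  32  36  35  36  54]
 [ 49  49  49  49  46  48  48  51  72  51  33  35  33  37  48]
 [ 48  50  48  48  49  62  69  46  41  34  39  75  40  49  48]
 [ 46  50  50  49  62  78  74  52  39  37  48  63  49  49  50]
 [ 47  48  48  51  70  76  70  53  47  46  50  50  48  50  51]
 [ 65  45  45  45  70  72  71  59  47  48  48  50  50  51  47]
 [ 98  99  69  59  69  72  69  58  48  49  49  50  47  48  49]
 [100 103 101  86  75  74  69  76  68  54  48  48  50  48  48]]
```

Call:
move_arm:
  commands:
    - [0, -1, 0, 0, 0, 0, 1]
    - [0, -1, 0, 0, 0, 0, 1]
    - [0, -1, 0, 0, 0, 0, 1]
    - [0, -1, 0, 0, 0, 0, 1]
    - [0, -1, 0, 0, 0, 0, 1]

```text
time: 18.8
eef_pos: [0.5424, -0.1874, 0.0558]
tool_rot: [0.001, 0.062, 0.998, 0.003]
wrist_force: [-0.8, 9.3, 8.4]
grip_width: 0.127
grip_force: 59.3
```

```bash
python3 - <<'E'
from h import *
y=np.radians(-7.2); ey=np.array([-np.sin(y),np.cos(y)])
s=r.sense(); print(s['eef_pos'][:2]@ey,s['qvel'])
im,p=snap('side'); 
for t in('cup','jar','mug','bowl'): print(t,rec('side',t,p,1))
# pointer/fin relative in wrist picture w8 by rendering the fin box
g=cv2.cvtColor(cv2.imread('pics/w8.png'),cv2.COLOR_BGR2GRAY); print([[int(x) for x in g[v,262:278]] for v in(298,301,304,308,311)])
E
```

```text
-0.11795512248892144 [-3.21942773e-04 -1.16574750e-03  2.54563358e-03  8.72903219e-05
 -1.01806517e-03 -2.63814537e-04]
cup [(0.94, array([0.4696, 0.3024, 0.0598]))]
jar [(0.73, array([0.4283, 0.0044, 0.064 ]))]
mug [(0.6, array([0.4242, 0.1392, 0.0514]))]
bowl [(0.96, array([0.4895, 0.411 , 0.0217]))]
[[178, 179, 176, 164, 142, 113, 102, 99, 112, 141, 166, 175, 179, 175, 160, 141], [173, 176, 171, 150, 122, 105, 98, 92, 89, 108, 139, 166, 175, 175, 168, 157], [168, 165, 151, 128, 107, 100, 91, 90, 104, 125, 143, 154, 159, 160, 159, 162], [171, 171, 171, 173, 172, 161, 142, 126, 139, 158, 166, 168, 171, 174, 171, 170], [171, 170, 171, 176, 176, 172, 155, 144, 150, 158, 163, 165, 168, 170, 169, 168]]
```

```bash
python3 -c "
from plant import r
print(r.sign_off())"
```

```text
the job is handed in; nothing more can be done
None
```

I handed the job in at about 19 s: the cup pressed the pad fully down and now stands upright in the tray's free half, and the arm is holding the rod pulled out about 79 mm, which I estimate lines its pointer up with the index fin to within 1 to 3 mm, since the gripper hid the fin from the wrist camera at the end.

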